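# Move the carriage of an indexing slide on to its far locating hole

### The job

Shift the carriage with the piston on the indexing slide from its left-hand locating hole to the last hole on the right: pull the spring plunger's T-grip up, twist it clockwise into its rest notch and let go so that it hangs there by itself, then push the carriage by its upright handle past the middle hole. Before the last hole turn the grip back so that the plunger springs down, and ease the carriage along until the plunger drops fully home in that hole and locks it. Work gently: once the plunger holds, or whenever its pin meets the sleeve, do not force it with more than 20 N; and leave the things lying round the slide where they are.

Things in the scene. Friction and masses are not known exactly. Their poses are not given: they have to be found in the camera images.
- fixture: the indexing slide: dark steel base 184 (x) x 360 (y) x 12 mm, fixed to the bench, two guide rails along y, end stops, and along the front a 24 mm wide steel index strip (top 34 mm above the bench) with 12 mm locating holes. Origin on the bench under the middle of the base; x to its back, y to its left, z up. The carriage starts at the left and slides towards -y.
- carriage_travel (a joint): travel of the carriage towards -y, m: 0 in the first hole, 0.065 over the middle hole, end stop at 0.149. The last hole is in an end piece of the strip that is set by hand: it lies anywhere from 0.119 to 0.141, so it must be felt or seen. It stays where it is left: 3 N friction, 2 N more with the nose rubbing on the strip, 5 N more at 0.1 m/s. Play in a hole 1 mm either way.
- plunger_lift (a joint): lift of the plunger and T-grip, m. 0: home in a hole; about 0.0085: its 10 mm round nose stands on the strip beside a hole; about 0.0115: hanging in the rest notch, nose clear of the strip; from 0.015 the cross pin clears the sleeve's rim and can be twisted; 0.018: hard stop. Spring and weight together pull down with 7 N at 0 and 12 N at 0.015; it moves damped.
- grip_turn (a joint): turn of the T-grip, rad, growing clockwise seen from above. 0: cross pin over the sleeve's deep slot (plunger can go home; 0.1 rad play either way); 1.22 (70 degrees): over the 3 mm deep rest notch, where the pin hangs when let down (0.12 rad play). Between them the pin must pass over the rim; high steps stop it from turning the other way or past the notch.
- tgrip_mid (a point): centre of the T-grip's black bar, 46 mm long (its own y), 14 mm thick (x), 22 mm high (z), on top of the plunger at the front of the carriage; 103 mm above the bench when home. At turn 0 the bar lies along the slide. Below it a stepped steel sleeve 27 mm across with a 34 mm cross pin; its highest steps end 4 mm under the bar when home.
- handle_top (a point): centre of the top of the black upright push handle at the front left of the carriage, 110 mm above the bench: a round grip 20 to 23 mm across, its lower end 58 mm above the bench, 85 mm from the plunger towards +y of the fixture. Moves with the carriage.
- piston_top (a point): top of the narrow rack of the piston clamped on the carriage, 124 mm above the bench; the rest of the piston, 104 mm across, is up to 80 mm high with its clamps. The carriage's grey plate is 170 x 150 mm, its top 50 mm above the bench. Moves with the carriage; only to be kept clear of.
- hose_arch (a point): a point on the red air hose right of the slide, a fixed obstacle 20 mm thick: it hangs in an arch from the manifold at the back to the front edge of the bench, in the upright plane y = -0.21 to -0.30, its top 0.36 high at x = 0.48 to 0.68, sloping down to 0.07 at x = 0.22. To be kept clear of.
- wheel_rim (a point): a point on the black hand wheel of the air manifold behind the slide, a fixed obstacle 70 mm across and 235 to 305 mm above the bench; the manifold's levers stand out at the same height 25 mm further back, to its right. The gripper and wrist must keep in front of them.
- plunger: the steel plunger pin with the T-grip on it. Origin: on the plunger's axis, at bench height when it is home and rising with its lift. Pin against sleeve or hole wall: more than 20 N there would bend it.
- grease_tin: small green round tin of seal grease, 74 mm across, 54 mm tall; a bystander, origin at the centre of its underside
- brush: flat brush with a red handle, 192 mm long, lying; a bystander, origin at the centre of its underside
- o_ring_1: black rubber ring, 66 mm across, 8 mm thick, lying; a bystander, origin at the centre of its underside
- hex_key_8: L-shaped steel hex key, 119 x 39 mm, lying; a bystander, origin at the centre of its underside
- seal_scrap: small grey scrap of seal, 26 x 32 x 8 mm; a bystander, origin at the centre of its underside
- washers: small stack of steel washers, 32 mm across, 10 mm tall; a bystander, origin at the centre of its underside

How it is judged:
By the outcome, as a careful person would: the job done as asked, in the order asked, and still so for the second after the job is handed in, with the robot touching nothing.
It also fails if it takes over 67 s, if anything falls off the work surface, if the arm or the gripper's body presses on something with over 40 N, if the wrist force passes 120 N, or if a joint passes its speed limit or range.

### The arm

A 6-joint arm with a two-finger parallel gripper is mounted at the origin on a cart in front of the work surface, level with it; the furniture and walls round the work are solid. World frame = base frame: x ahead of the robot, y to its left, z up, the work surface at z = 0. Lengths are in m, angles in degrees, forces in N, time in s.
With the tool pointing down it reaches from about 0.4 to 0.825 m from the base axis. Payload 7 kg.
Tool frame: the origin (TCP) lies midway between the tips of the shut fingers; the grasp point (between the pads) lies 19 mm behind it; z points along the fingers, y is the line along which they close (so a half turn about z gives the same grasp; the last joint's range is limited). The gripper opens to 88 mm and grips with 3 to 60 N. Pads are 19 mm wide; open, the fingers measure 130 mm over their backs; the gripper's body (78 mm by 193 mm) begins 47 mm behind the grasp point.
Start: joints at [-57.004, 20.546, 0.682, 0, -70.136, -16.507], TCP at [0.192, -0.647, 0.227] pointing down, gripper open.
Joint ranges: [-176.03, 176.03], [-82.01, 121.73], [-58.28, 71.71], [-173.87, 95.51], [-174.79, -0.11], [-173.66, 173.66]. Speed limits (degrees/s): [136.94, 136.94, 172.46, 180, 180, 180].

### API

Orientations are given as [roll, pitch, yaw] about the fixed x, y, z axes, in that order (R = Rz(yaw) Ry(pitch) Rx(roll)).
In Python, from plant import ctrl gives the robot as it stands. The module is installed in compiled form; this text tells all that it offers.
- The arm moves only by the tool send_rows, never from a script. Its argument "plan" is a list that holds one entry, the list of rows, each a list of 6 numbers: the shift along the tool's x, y, z in cm, then the turn, a rotation vector about the tool's x, y, z in degrees. A call has 1 to 8 rows; each row is the pose to reach, as a shift and turn from the pose commanded when the call began, along the tool's axes at that moment; what a row does not reach only later rows make up. A row lasts 1/12 s, in which the tool goes at most 41.7 mm and 7.16 degrees, less where a joint would pass 70% of its speed; a pose out of reach is approached as far as the arm can. A call with a gripper value outside its range is refused whole. "fingers" is the opening, from 0 (shut) to 1 (fully open), set as the call begins (left out, the last holds). The fingers move at their own pace and stop on an object; the grip force is fixed at half the most. Time passes only in rows, so rows that repeat a pose let the fingers close. It gives the time, the measured TCP pose, the force, the opening and the grip force at its end, in the units of the state.
- ctrl.get_obs(): the state, without advancing time (a new reading comes with each control period).
- ctrl.snapshot(name): name is "side" or "top"; returns a dict with "img" (400x640x3 uint8, red, green, blue), "K" (3x3 intrinsics, pixels), "pose" (4x4, takes a point from camera to world coordinates). Camera axes: x right, y down, z forward; pixel columns grow to the right and rows downward; lengths in m; the calibration is good to about 2 mm. A picture is of the moment at which its call begins. There is no depth.
- ctrl.close_job(): hands the job in; it is judged then, once.
The state is a dict: "clock": time; "joint_pos": joint angles; "qvel": joint speeds; "tau": joint torques, N m; "tool_pos": TCP position; "orientation": TCP orientation; "force": force on the tool from outside, world axes, zero at the start; "moment": the same for the moment, N m; "opening": finger opening in m; "gripper_force": force on a finger pad.
Only numpy, scipy, OpenCV 4.12 (cv2) and the standard library are available. Lean on these libraries where they do the work, as an engineer would, in place of code of your own. Each camera call takes 0.05 s, during which the arm holds its last target. There are 200 camera calls.

## Working session

There is one attempt and no reset: what is moved stays moved. The work goes in short steps, Python scripts to look and compute and a tool call to move; the robot and the scene stay as the last step left them, time stands still between calls to the robot, and variables do not carry over. Pictures are saved under pics/ and viewed, at most 10 in all, crops included, and the job is handed in when it is done.

Besides the shell and the picture viewer there is one more tool, called by a JSON object that holds its "name" and its "arguments". send_rows: Moves the arm, as the interface text tells. Its arguments: {"type":"object","properties":{"plan":{"type":"array","items":{"type":"array","items":{"type":"array","items":{"type":"number"}}}},"fingers":{"type":"number"}},"required":["plan"]}

```bash
mkdir -p pics; ls
python3 - <<'E'
from plant import ctrl
import cv2
o=ctrl.get_obs();print(o)
for n in("side","top"):
    s=ctrl.snapshot(n);cv2.imwrite(f"pics/{n}0.png",s["img"][:,:,::-1]);print(n,s["K"].tolist(),s["pose"].round(4).tolist())
E
```

```text
pics
{'clock': 0.0, 'joint_pos': array([-5.70032133e+01,  2.05922321e+01,  6.34470186e-01, -1.94681411e-02,
       -7.01339861e+01, -1.65070573e+01]), 'qvel': array([ 0.07334331, -0.05168848,  0.05482777,  0.03155082, -0.05927642,
        0.13394985]), 'tau': array([-3.29181212e-04, -5.82721174e+01,  2.93075484e+01,  6.99774876e+00,
        7.04835678e-03, -1.70997755e-04]), 'tool_pos': array([ 0.19143823, -0.64679363,  0.22562101]), 'orientation': array([ 1.79906833e+02, -8.52419939e-03, -1.63516894e+02]), 'force': array([-0.440921  ,  0.26335663, -0.40530649]), 'moment': array([ 0.01140943,  0.00743638, -0.03789832]), 'gripper_force': 0.0, 'opening': 0.08736142028685681}
side [[403.1933517897535, 0.0, 317.96834514008606], [0.0, 403.1933517897535, 195.8502330799089], [0.0, 0.0, 1.0]] [[0.9841, -0.1316, 0.1189, 0.3732], [-0.1774, -0.7374, 0.6517, -0.7577], [0.0019, -0.6625, -0.7491, 1.2145], [0.0, 0.0, 0.0, 1.0]]
top [[503.8880419988415, 0.0, 315.45074931563664], [0.0, 503.8880419988415, 192.02990096713606], [0.0, 0.0, 1.0]] [[-0.0142, -0.989, 0.1475, 0.3193], [-0.9999, 0.0143, -0.0004, 0.0818], [-0.0017, -0.1475, -0.9891, 1.4762], [0.0, 0.0, 0.0, 1.0]]
```

View pics/top0.png

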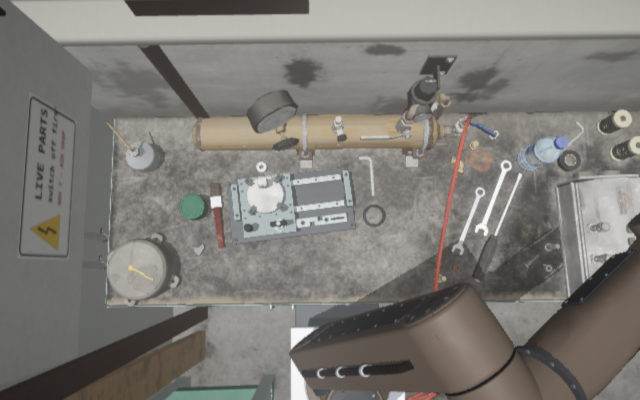

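View pics/side0.png

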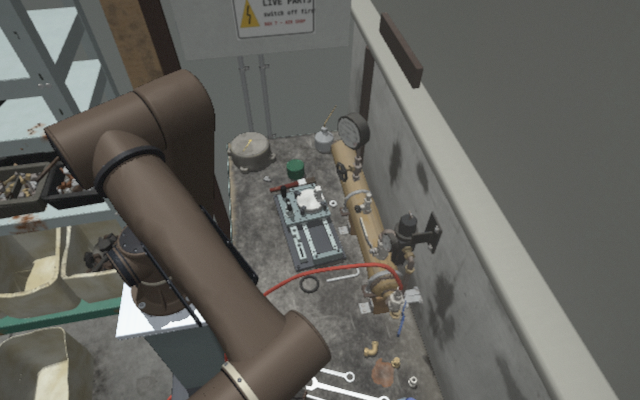

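Run:
```python
import cv2
a=cv2.imread("pics/top0.png")[155:250,220:370];cv2.imwrite("pics/topc.png",cv2.resize(a,None,fx=5,fy=5,interpolation=2))
a=cv2.imread("pics/side0.png")[170:280,255:365];cv2.imwrite("pics/sidec.png",cv2.resize(a,None,fx=5,fy=5,interpolation=2))
```

```text
(no output)
```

View pics/topc.png

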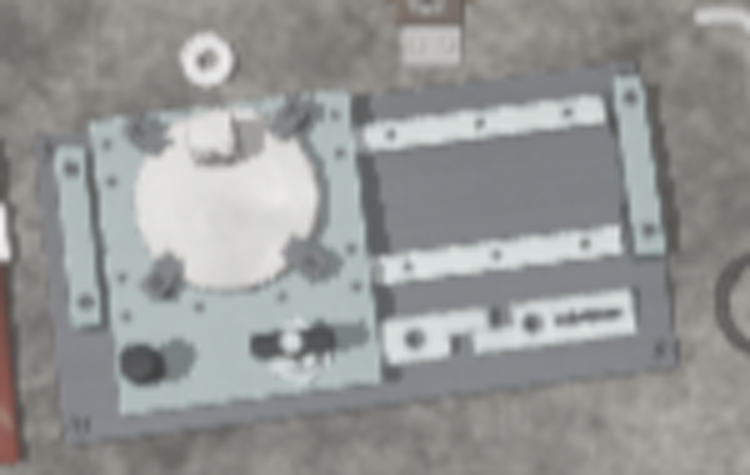

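View pics/sidec.png

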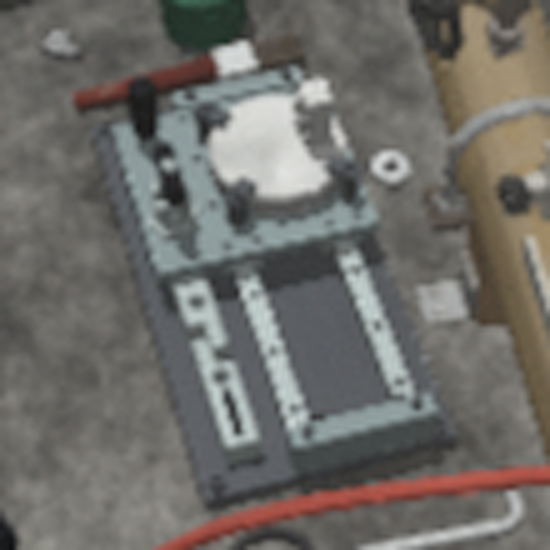

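The top crop shows the carriage at the left, with the T-grip at crop (293,342), the handle top at (143,363), the middle hole at (413,339), the end hole at (532,323) and the base corners at the edges. In the side crop the handle top is at (143,88).

```bash
cat > h.py <<'E'
import numpy as np
from plant import ctrl
K={"top":[503.888,315.451,192.030],"side":[403.193,317.968,195.850]}
P={"top":np.array([[-0.0142,-0.989,0.1475,0.3193],[-0.9999,0.0143,-0.0004,0.0818],[-0.0017,-0.1475,-0.9891,1.4762]]),
"side":np.array([[0.9841,-0.1316,0.1189,0.3732],[-0.1774,-0.7374,0.6517,-0.7577],[0.0019,-0.6625,-0.7491,1.2145]])}
def at(n,u,v,z):
    f,cx,cy=K[n];d=P[n][:,:3]@[(u-cx)/f,(v-cy)/f,1];c=P[n][:,3];return c+d*(z-c[2])/d[2]
E
python3 - <<'E'
from h import *
T=lambda u,v,z:at("top",220+(u-2)/5,155+(v-2)/5,z)
S=lambda u,v,z:at("side",255+(u-2)/5,170+(v-2)/5,z)
c=[T(*p,.012) for p in((38,148),(633,68),(675,362),(68,442))]
print("corners",np.round(c,4).tolist(),np.mean(c,0))
sides=[c[0]-c[1],c[3]-c[2]];print([np.linalg.norm(s) for s in sides],[np.degrees(np.arctan2(-s[0],s[1])) for s in sides], np.linalg.norm(c[0]-c[3]),np.linalg.norm(c[1]-c[2]))
for n,p in dict(tgrip=(292,342,.114),handle=(143,362,.110),mid=(413,339,.034),end=(532,323,.034)).items(): print(n,T(*p).round(4))
print("side handle",S(143,88,.11).round(4))
print("side midhole/end of strip", S(195,300,.034).round(4))
E
```

```text
corners [[0.5647, 0.3408, 0.012], [0.6076, -0.0108, 0.012], [0.4332, -0.0311, 0.012], [0.3919, 0.3214, 0.012]] [0.49936509 0.15507777 0.012     ]
[np.float64(0.3541657386267554), np.float64(0.35496875151594653)] [np.float64(6.954745805243988), np.float64(6.682125915740227)] 0.17389520523948393 0.1755782423364977
tgrip [0.4391 0.1839 0.114 ]
handle [0.4297 0.2651 0.11  ]
mid [0.4469 0.1205 0.034 ]
end [0.4551 0.0521 0.034 ]
side handle [0.4286 0.2683 0.11  ]
side midhole/end of strip [0.4442 0.1236 0.034 ]
```

```bash
cat >> h.py <<'E'
from scipy.spatial.transform import Rotation as R
def go(x,y,z,yaw):
    o=ctrl.get_obs();r=R.from_euler("xyz",o["orientation"],degrees=True);t=R.from_euler("xyz",[180,0,yaw],degrees=True)
    print("row",(r.inv().apply(np.array([x,y,z])-o["tool_pos"])*100).round(2),(r.inv()*t).as_rotvec(True).round(1))
E
python3 - <<'E'
from h import *
print("wheel",at("top",273,110,.27),at("top",285,143,.27))
E
```

```text
wheel [0.70643076 0.18368977 0.27      ] [0.62200084 0.15436494 0.27      ]
```

{"name": "send_rows", "arguments": {"plan": [[[0,0,-22.5,0,0,0],[0,0,-22.5,0,0,0],[0,0,-22.5,0,0,0],[0,0,-22.5,0,0,0],[0,0,-22.5,0,0,0],[0,0,-22.5,0,0,0],[-37,30.4,-22.5,0,0,0],[-37,30.4,-22.5,0,0,0]]], "fingers": 0.6}}

```text
clock: 0.77
tool_pos: [0.2382, -0.5788, 0.451]
orientation: [180.0, 0.0, -163.7]
force: [1.6, -0.2, -0.9]
opening: 0.053
gripper_force: 0.0
```

{"name": "send_rows", "arguments": {"plan": [[[-29,24,0,0,0,0],[-29,24,0,0,0,0],[-29,24,0,0,0,0],[-29,24,0,0,0,0],[-29,24,0,0,0,0],[-29,24,0,0,0,0],[-29,24,0,0,0,0],[-29,24,0,0,0,0]]]}}

```text
clock: 1.43
tool_pos: [0.4247, -0.2995, 0.4515]
orientation: [180.0, 0.0, -163.5]
force: [0.7, -0.1, 1.0]
opening: 0.0524
gripper_force: 0.0
```

Run:
```python
from h import *
go(.439,.185,.42,-83.1)
```

```text
row [-15.13  46.05   3.16] [ -0.    0.  -80.4]
```

{"name": "send_rows", "arguments": {"plan": [[[-14,44,0,0,0,-80],[-14,44,0,0,0,-80],[-14,44,0,0,0,-80],[-14,44,0,0,0,-80],[-14,44,0,0,0,-80],[-14,44,0,0,0,-80],[-14,44,0,0,0,-80],[-14,44,0,0,0,-80]]]}}

```text
clock: 2.1
tool_pos: [0.4301, 0.0336, 0.4517]
orientation: [-180.0, 0.0, -105.9]
force: [0.3, -0.6, -0.3]
opening: 0.0528
gripper_force: 0.0
```

Run:
```python
from h import *
go(.439,.185,.25,-83.1)
```

```text
row [-14.8    3.29  20.18] [ -0.    0.  -22.8]
```

{"name": "send_rows", "arguments": {"plan": [[[-12,2.7,18,0,0,-17],[-12,2.7,18,0,0,-17],[-12,2.7,18,0,0,-17],[-12,2.7,18,0,0,-17],[-12,2.7,18,0,0,-17],[-12,2.7,18,0,0,-17],[-12,2.7,18,0,0,-17],[-12,2.7,18,0,0,-17]]]}}

```text
clock: 2.77
tool_pos: [0.4387, 0.1544, 0.272]
orientation: [180.0, -0.1, -89.2]
force: [0.0, -0.1, 1.2]
opening: 0.0525
gripper_force: 0.0
```

Run:
```python
from h import *
go(.439,.185,.14,-83.1)
import cv2
s=ctrl.snapshot("side")["img"][160:260,250:370,::-1];cv2.imwrite("pics/s1.png",cv2.resize(s,None,fx=6,fy=6,interpolation=2))
```

```text
row [-3.07 -0.08 13.19] [ 0.  -0.1 -6.1]
```

{"name": "send_rows", "arguments": {"plan": [[[-3,0,13,0,0,-6],[-3,0,13,0,0,-6],[-3,0,13,0,0,-6],[-3,0,13,0,0,-6],[-3,0,13,0,0,-6],[-3,0,13,0,0,-6],[-3,0,13,0,0,-6],[-3,0,13,0,0,-6]]]}}

```text
clock: 3.48
tool_pos: [0.4395, 0.1851, 0.1441]
orientation: [-179.8, 0.1, -83.2]
force: [-0.4, 0.1, 0.2]
opening: 0.0529
gripper_force: 0.0
```

Run:
```python
from h import *
go(.439,.185,.092,-83.1)
import cv2
s=ctrl.snapshot("side")["img"][160:260,250:370,::-1];cv2.imwrite("pics/s2.png",cv2.resize(s,None,fx=6,fy=6,interpolation=2))
```

```text
row [0.02 0.07 5.21] [-0.2  0.1 -0.1]
```

View pics/s2.png

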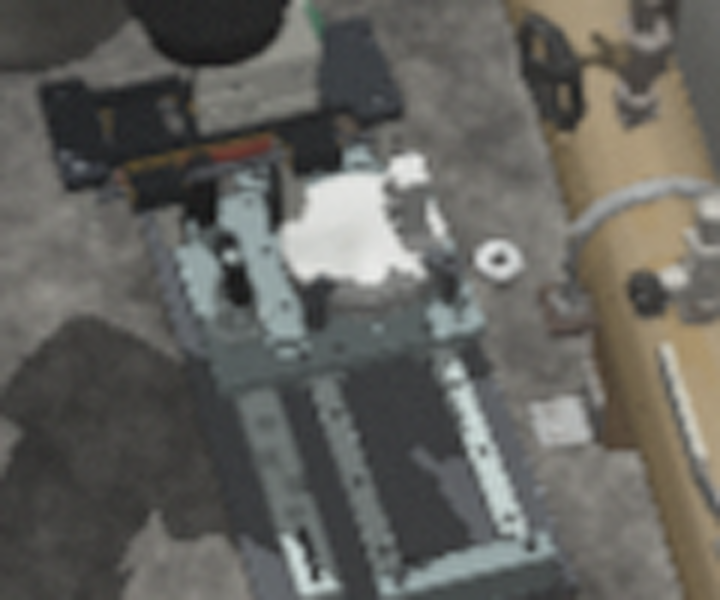

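{"name": "send_rows", "arguments": {"plan": [[[0,0,2.5,0,0,0],[0,0,4,0,0,0],[0,0,5.0,0,0,0],[0,0,5.0,0,0,0],[0,0,5.0,0,0,0]]]}}

```text
clock: 3.95
tool_pos: [0.4385, 0.1845, 0.0923]
orientation: [-180.0, 0.0, -83.2]
force: [0.1, 0.2, 0.6]
opening: 0.0528
gripper_force: 0.0
```

{"name": "send_rows", "arguments": {"plan": [[[0,0,0,0,0,0],[0,0,0,0,0,0],[0,0,0,0,0,0],[0,0,0,0,0,0]]], "fingers": 0.21}}

```text
clock: 4.28
tool_pos: [0.4384, 0.1848, 0.0922]
orientation: [-179.9, 0.0, -83.2]
force: [-0.9, 0.4, 0.2]
opening: 0.0312
gripper_force: 0.0
```

{"name": "send_rows", "arguments": {"plan": [[[0,0,0,0,0,0],[0,0,0,0,0,0],[0,0,0,0,0,0],[0,0,0,0,0,0]]]}}

```text
clock: 4.62
tool_pos: [0.4381, 0.1845, 0.0916]
orientation: [180.0, -0.0, -83.2]
force: [-0.7, -0.0, -0.9]
opening: 0.0187
gripper_force: 0.0
```

{"name": "send_rows", "arguments": {"plan": [[[0,0,0,0,0,0],[0,0,0,0,0,0]]], "fingers": 0.17}}

```text
clock: 4.78
tool_pos: [0.4383, 0.1846, 0.0916]
orientation: [-180.0, 0.0, -83.2]
force: [2.0, 0.3, -1.5]
opening: 0.0156
gripper_force: 0.9
```

{"name": "send_rows", "arguments": {"plan": [[[0,0.08,0,0,0,0],[0,0.08,0,0,0,0]]]}}

```text
clock: 4.95
tool_pos: [0.4383, 0.1848, 0.0917]
orientation: [-179.9, 0.0, -83.2]
force: [5.7, -0.3, -3.1]
opening: 0.0148
gripper_force: 2.7
```

{"name": "send_rows", "arguments": {"plan": [[[0,0,0,0,0,0],[0,0,0,0,0,0],[0,0,0,0,0,0]]], "fingers": 0}}

```text
clock: 5.2
tool_pos: [0.4386, 0.1849, 0.0918]
orientation: [-179.9, 0.0, -83.2]
force: [7.1, -1.1, -5.0]
opening: 0.0136
gripper_force: 30.0
```

{"name": "send_rows", "arguments": {"plan": [[[0,0.06,0,0,0,0],[0,0.06,0,0,0,0],[0,0.06,0,0,0,0]]]}}

```text
clock: 5.45
tool_pos: [0.4385, 0.1849, 0.0918]
orientation: [-179.8, 0.0, -83.2]
force: [9.8, -1.8, -6.4]
opening: 0.0131
gripper_force: 30.0
```

{"name": "send_rows", "arguments": {"plan": [[[0,-0.1,0,0,0,0],[0,-0.2,0,0,0,0],[0,-0.2,0,0,0,0]]]}}

```text
clock: 5.7
tool_pos: [0.439, 0.1848, 0.0917]
orientation: [-180.0, 0.0, -83.2]
force: [0.9, 0.7, 0.0]
opening: 0.0136
gripper_force: 30.0
```

{"name": "send_rows", "arguments": {"plan": [[[0,0,-0.3,0,0,0],[0,0,-0.6,0,0,0],[0,0,-0.9,0,0,0],[0,0,-1.2,0,0,0],[0,0,-1.5,0,0,0],[0,0,-1.7,0,0,0],[0,0,-1.7,0,0,0],[0,0,-1.7,0,0,0]]]}}

```text
clock: 6.37
tool_pos: [0.4387, 0.1847, 0.1079]
orientation: [-180.0, 0.0, -83.2]
force: [6.8, 2.0, -11.7]
opening: 0.0137
gripper_force: 30.0
```

{"name": "send_rows", "arguments": {"plan": [[[0,-0.12,0,0,0,0],[0,-0.12,0,0,0,5],[0,-0.12,0,0,0,10],[0,-0.12,0,0,0,15],[0,-0.12,0,0,0,20],[0,-0.12,0,0,0,20]]]}}

```text
clock: 6.87
tool_pos: [0.4388, 0.1845, 0.1075]
orientation: [179.9, -0.1, -103.5]
force: [0.7, 2.8, -12.4]
opening: 0.0137
gripper_force: 30.0
```

{"name": "send_rows", "arguments": {"plan": [[[0,0,0,0,0,6],[0,0,0,0,0,12],[0,0,0,0,0,18],[0,0,0,0,0,24],[0,0,0,0,0,30],[0,0,0,0,0,30]]]}}

```text
clock: 7.37
tool_pos: [0.4386, 0.1842, 0.1075]
orientation: [179.9, -0.1, -133.4]
force: [-1.3, 2.9, -12.4]
opening: 0.0138
gripper_force: 30.0
```

{"name": "send_rows", "arguments": {"plan": [[[0,0,0,0,0,6],[0,0,0,0,0,12],[0,0,0,0,0,17],[0,0,0,0,0,20],[0,0,0,0,0,20],[0,0,0,0,0,20]]]}}

```text
clock: 7.87
tool_pos: [0.4386, 0.184, 0.1077]
orientation: [180.0, -0.2, -152.9]
force: [-2.7, 2.7, -12.9]
opening: 0.0138
gripper_force: 30.0
```

Run:
```python
from h import *
o=ctrl.get_obs();print(o["tool_pos"],o["orientation"],o["force"],o["moment"])
```

```text
[0.43860441 0.18403875 0.10772331] [ 1.79995464e+02 -1.58834410e-01 -1.52932496e+02] [ -2.65573721   2.70923131 -12.85537771] [ 1.17957526  1.28140721 -0.0528066 ]
```

{"name": "send_rows", "arguments": {"plan": [[[0,0,0.15,0,0,0],[0,0,0.3,0,0,0],[0,0,0.45,0,0,0],[0,0,0.5,0,0,0],[0,0,0.5,0,0,0]]]}}

```text
clock: 8.28
tool_pos: [0.4388, 0.184, 0.1033]
orientation: [-180.0, -0.1, -153.0]
force: [-6.6, 2.3, -5.9]
opening: 0.014
gripper_force: 30.0
```

{"name": "send_rows", "arguments": {"plan": [[[0,0,0.08,0,0,0],[0,0,0.12,0,0,0],[0,0,0.12,0,0,0]]]}}

```text
clock: 8.53
tool_pos: [0.4389, 0.184, 0.103]
orientation: [-180.0, -0.1, -153.0]
force: [-11.6, 1.4, 3.6]
opening: 0.0136
gripper_force: 30.0
```

{"name": "send_rows", "arguments": {"plan": [[[0,0,0,0,0,0],[0,0,0,0,0,0],[0,0,0,0,0,0],[0,0,0,0,0,0],[0,0,0,0,0,0]]], "fingers": 0.4}}

```text
clock: 8.95
tool_pos: [0.4404, 0.1848, 0.1028]
orientation: [-180.0, 0.1, -153.2]
force: [-0.1, -0.2, -0.2]
opening: 0.0341
gripper_force: 0.0
```

Run:
```python
from h import *
go(.4405,.1848,.17,-153.2);go(.4289,.2684,.17,-173.1)
```

```text
row [-0.01 -0.01 -6.72] [-0.   0.1  0. ]
row [-2.75  7.98 -6.72] [ 0.   0.1 19.9]
```

{"name": "send_rows", "arguments": {"plan": [[[0,0,-2,0,0,0],[0,0,-6.7,0,0,0],[0,0,-6.7,0,0,0],[-2.7,8,-6.7,0,0,20],[-2.7,8,-6.7,0,0,20],[-2.7,8,-6.7,0,0,20],[-2.7,8,-6.7,0,0,20],[-2.7,8,-6.7,0,0,20]]]}}

```text
clock: 9.62
tool_pos: [0.4279, 0.2686, 0.1693]
orientation: [-180.0, 0.0, -173.0]
force: [-0.1, -0.8, -0.4]
opening: 0.0353
gripper_force: 0.0
```

Run:
```python
from h import *
go(.4289,.2684,.082,-173.1)
import cv2
s=ctrl.snapshot("side")["img"][150:250,250:370,::-1];cv2.imwrite("pics/s3.png",cv2.resize(s,None,fx=6,fy=6,interpolation=2))
```

```text
row [-0.1  -0.03  8.73] [-0.   0.   0.1]
```

View pics/s3.png

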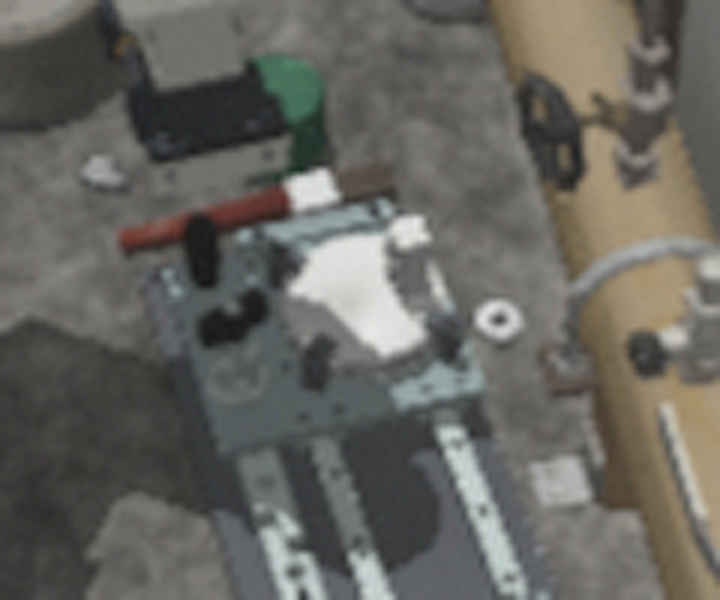

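The T-grip bar at crop (230,318) lies across the slide and hangs raised. The handle, at (203,225), is clear beneath the gripper.

Run:
```python
from h import *
print(at("side",250+203/6,150+220/6,.11), at("side",250+233/6,150+316/6,.125))
```

```text
[0.43124438 0.27059049 0.11      ] [0.43848099 0.17651232 0.125     ]
```

{"name": "send_rows", "arguments": {"plan": [[[-0.1,0,0,0,0,0],[-0.1,0,0,0,0,0],[-0.1,0,0,0,0,0],[-0.1,0,0,0,0,0]]], "fingers": 0.65}}

```text
clock: 10.0
tool_pos: [0.4292, 0.2679, 0.1694]
orientation: [180.0, 0.0, -173.2]
force: [-0.2, 1.0, 0.1]
opening: 0.0548
gripper_force: 0.0
```

Consistent, so I'll descend around the handle.

{"name": "send_rows", "arguments": {"plan": [[[0,0,3,0,0,0],[0,0,5,0,0,0],[0,0,7,0,0,0],[0,0,8.5,0,0,0],[0,0,8.5,0,0,0],[0,0,8.5,0,0,0]]]}}

```text
clock: 10.5
tool_pos: [0.4289, 0.2679, 0.0841]
orientation: [-179.9, -0.1, -173.2]
force: [0.3, -0.3, 1.0]
opening: 0.0569
gripper_force: 0.0
```

{"name": "send_rows", "arguments": {"plan": [[[0,0,0,0,0,0],[0,0,0,0,0,0],[0,0,0,0,0,0],[0,0,0,0,0,0],[0,0,0,0,0,0],[0,0,0,0,0,0],[0,0,0,0,0,0]]], "fingers": 0.28}}

```text
clock: 11.08
tool_pos: [0.429, 0.2684, 0.0845]
orientation: [180.0, 0.0, -173.2]
force: [0.9, -0.8, 0.1]
opening: 0.0251
gripper_force: 0.0
```

{"name": "send_rows", "arguments": {"plan": [[[0,-0.4,0,0,0,0],[0,-1.1,0,0,0,0],[0,-1.9,0,0,0,0],[0,-2.7,0,0,0,0],[0,-3.5,0,0,0,0],[0,-4.3,0,0,0,0],[0,-5.1,0,0,0,0],[0,-5.6,0,0,0,0]]]}}

```text
clock: 11.75
tool_pos: [0.4356, 0.2134, 0.0845]
orientation: [179.9, 0.0, -173.2]
force: [-4.3, 6.3, -0.2]
opening: 0.0244
gripper_force: 3.0
```

{"name": "send_rows", "arguments": {"plan": [[[0,-0.7,0,0,0,0],[0,-1.5,0,0,0,0],[0,-2.3,0,0,0,0],[0,-3.1,0,0,0,0],[0,-3.9,0,0,0,0],[0,-4.7,0,0,0,0],[0,-5.3,0,0,0,0],[0,-5.7,0,0,0,0]]]}}

```text
clock: 12.42
tool_pos: [0.4421, 0.1565, 0.0845]
orientation: [179.9, 0.0, -173.2]
force: [-3.7, 5.5, 1.4]
opening: 0.0246
gripper_force: 2.7
```

{"name": "send_rows", "arguments": {"plan": [[[0,0,0,0,0,0],[0,0,0,0,0,0],[0,0,0,0,0,0]]]}}

```text
clock: 12.67
tool_pos: [0.4424, 0.1561, 0.0844]
orientation: [-180.0, 0.0, -173.2]
force: [-0.1, 0.1, 0.4]
opening: 0.0246
gripper_force: 0.0
```

Run:
```python
from h import *
go(.4289,.2684,.0845,-173.1)
import cv2
for n,(a,b,c,d) in dict(side=(180,280,255,375),top=(155,250,220,370)).items():
    s=ctrl.snapshot(n)["img"][a:b,c:d,::-1];cv2.imwrite(f"pics/{n}4.png",cv2.resize(s,None,fx=5,fy=5,interpolation=2))
```

```text
row [ 1.000e-02  1.131e+01 -1.000e-02] [-0.   0.  -0.1]
```

View pics/side4.png

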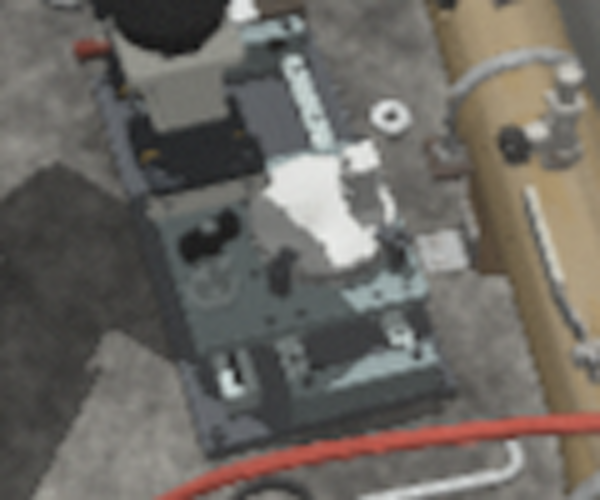

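Run:
```python
from h import *
print(at("side",255+208/5,180+236/5,.125))
go(.4424,.1561,.17,-173.2);go(.4523,.0735,.17,-153.1)
```

```text
[0.45009543 0.06382119 0.125     ]
row [-0.01 -0.01 -8.57] [-0. -0. -0.]
row [-0.01 -8.33 -8.57] [ -0.   -0.  -20.1]
```

{"name": "send_rows", "arguments": {"plan": [[[0,0,0,0,0,0],[0,0,0,0,0,0],[0,0,0,0,0,0]]], "fingers": 0.5}}

```text
clock: 13.02
tool_pos: [0.4423, 0.1562, 0.0843]
orientation: [-180.0, -0.0, -173.2]
force: [-0.5, -0.6, 0.0]
opening: 0.0393
gripper_force: 0.0
```

{"name": "send_rows", "arguments": {"plan": [[[0,0,-3,0,0,0],[0,0,-6,0,0,0],[0,0,-8.6,0,0,0],[0,0,-8.6,0,0,0],[0,-4,-8.6,0,0,-7],[0,-8.3,-8.6,0,0,-14],[0,-8.3,-8.6,0,0,-20],[0,-8.3,-8.6,0,0,-20]]]}}

```text
clock: 13.68
tool_pos: [0.4518, 0.0717, 0.1702]
orientation: [-180.0, -0.0, -152.9]
force: [-0.4, 0.8, 0.9]
opening: 0.0441
gripper_force: 0.0
```

{"name": "send_rows", "arguments": {"plan": [[[0,0,0,0,0,0],[0,0,0,0,0,0]]], "fingers": 0.45}}

```text
clock: 13.85
tool_pos: [0.4522, 0.074, 0.1703]
orientation: [180.0, 0.0, -153.4]
force: [-0.5, 0.4, -0.2]
opening: 0.0399
gripper_force: 0.0
```

Run:
```python
from h import *
go(.4523,.0735,.105,-153.1)
```

```text
row [ 0.02 -0.05  6.53] [ 0.   0.  -0.3]
```

{"name": "send_rows", "arguments": {"plan": [[[0,0,2,0,0,0],[0,0,4,0,0,0],[0,0,5.5,0,0,0],[0,0,6.6,0,0,0],[0,0,6.6,0,0,0],[0,0,6.6,0,0,0]]]}}

```text
clock: 14.35
tool_pos: [0.452, 0.0743, 0.1041]
orientation: [-180.0, -0.1, -153.2]
force: [0.5, 0.6, 0.0]
opening: 0.0392
gripper_force: 0.0
```

{"name": "send_rows", "arguments": {"plan": [[[0,0,0,0,0,0],[0,0,0,0,0,0],[0,0,0,0,0,0],[0,0,0,0,0,0],[0,0,0,0,0,0],[0,0,0,0,0,0]]], "fingers": 0.19}}

```text
clock: 14.85
tool_pos: [0.4523, 0.0738, 0.1047]
orientation: [180.0, 0.0, -153.2]
force: [0.1, -1.2, 0.3]
opening: 0.0171
gripper_force: 0.4
```

{"name": "send_rows", "arguments": {"plan": [[[0,0,0,0,0,0],[0,0,0,0,0,0]]], "fingers": 0.15}}

```text
clock: 15.02
tool_pos: [0.4527, 0.0736, 0.1047]
orientation: [-180.0, 0.0, -153.2]
force: [2.1, -2.0, 0.3]
opening: 0.0142
gripper_force: 28.8
```

{"name": "send_rows", "arguments": {"plan": [[[0,0,0,0,0,0],[0,0,-0.2,0,0,0],[0,0,-0.35,0,0,0],[0,0,-0.5,0,0,0],[0,0,-0.52,0,0,0],[0,0,-0.52,0,0,0],[0,0,-0.52,0,0,0]]], "fingers": 0}}

```text
clock: 15.6
tool_pos: [0.4523, 0.0738, 0.1087]
orientation: [180.0, 0.0, -153.2]
force: [7.3, -2.4, -12.6]
opening: 0.0139
gripper_force: 30.0
```

{"name": "send_rows", "arguments": {"plan": [[[-0.1,-0.05,-0.08,0,0,0],[-0.1,-0.05,-0.08,0,0,-5],[-0.1,-0.05,-0.08,0,0,-10],[-0.1,-0.05,-0.08,0,0,-15],[-0.1,-0.05,-0.08,0,0,-20],[-0.1,-0.05,-0.08,0,0,-20]]]}}

```text
clock: 16.1
tool_pos: [0.4524, 0.0739, 0.1092]
orientation: [179.9, -0.1, -133.0]
force: [2.7, 1.9, -12.5]
opening: 0.0135
gripper_force: 30.0
```

Turning freely; continue to turn 0.

{"name": "send_rows", "arguments": {"plan": [[[0,0,0,0,0,-6],[0,0,0,0,0,-12],[0,0,0,0,0,-18],[0,0,0,0,0,-24],[0,0,0,0,0,-30],[0,0,0,0,0,-30]]]}}

```text
clock: 16.6
tool_pos: [0.4521, 0.0739, 0.1093]
orientation: [179.9, -0.0, -103.1]
force: [0.5, 2.7, -13.2]
opening: 0.0139
gripper_force: 30.0
```

{"name": "send_rows", "arguments": {"plan": [[[0,0,0,0,0,-6],[0,0,0,0,0,-12],[0,0,0,0,0,-17],[0,0,0,0,0,-20],[0,0,0,0,0,-20],[0,0,0,0,0,-20]]]}}

```text
clock: 17.1
tool_pos: [0.452, 0.0736, 0.1095]
orientation: [179.9, -0.0, -83.6]
force: [-1.5, 3.2, -12.5]
opening: 0.014
gripper_force: 30.0
```

{"name": "send_rows", "arguments": {"plan": [[[0,0,0.2,0,0,0],[0,0,0.4,0,0,0],[0,0,0.6,0,0,0],[0,0,0.7,0,0,0],[0,0,0.75,0,0,0],[0,0,0.75,0,0,0]]]}}

```text
clock: 17.6
tool_pos: [0.4522, 0.0733, 0.1023]
orientation: [179.9, -0.0, -83.3]
force: [-4.1, 2.7, -9.6]
opening: 0.014
gripper_force: 30.0
```

{"name": "send_rows", "arguments": {"plan": [[[0,0,0.06,0,0,0],[0,0,0.12,0,0,0],[0,0,0.12,0,0,0]]]}}

```text
clock: 17.85
tool_pos: [0.4523, 0.0733, 0.1018]
orientation: [179.9, -0.0, -83.3]
force: [-7.3, 3.1, -1.6]
opening: 0.0135
gripper_force: 30.0
```

Standing on the strip. Release, rise, and return to the handle.

{"name": "send_rows", "arguments": {"plan": [[[0,0,0,0,0,0],[0,0,0,0,0,0],[0,0,0,0,0,0],[0,0,0,0,0,0],[0,0,0,0,0,0]]], "fingers": 0.4}}

```text
clock: 18.27
tool_pos: [0.4541, 0.074, 0.1022]
orientation: [-179.9, 0.0, -83.2]
force: [0.5, 0.0, 0.8]
opening: 0.0343
gripper_force: 0.0
```

{"name": "send_rows", "arguments": {"plan": [[[0,0,-2,0,0,0],[0,0,-4,0,0,0],[0,0,-6.8,0,0,0],[0,0,-6.8,0,0,0],[0,0,-6.8,0,0,0]]]}}

```text
clock: 18.68
tool_pos: [0.4545, 0.0744, 0.1714]
orientation: [-179.8, 0.1, -83.2]
force: [0.0, -0.2, -1.2]
opening: 0.0352
gripper_force: 0.0
```

Run:
```python
from h import *
go(.4523-.0101,.0733+.0844,.17,-173.2)
import cv2
s=ctrl.snapshot("side")["img"][180:280,255:375,::-1];cv2.imwrite("pics/s5.png",cv2.resize(s,None,fx=5,fy=5,interpolation=2))
```

```text
row [-8.42  0.24  0.15] [-0.1  0.3 90. ]
```

View pics/s5.png

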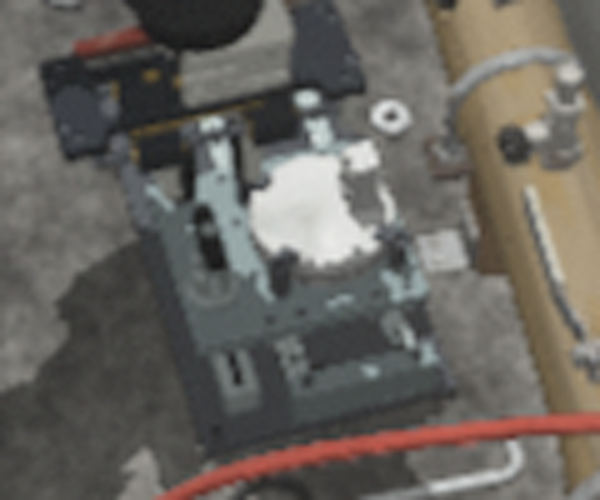

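The bar, at crop (207,237), is back along the slide with the nose on the strip.

{"name": "send_rows", "arguments": {"plan": [[[-8.4,0.2,0,0,0,90],[-8.4,0.2,0,0,0,90],[-8.4,0.2,0,0,0,90],[-8.4,0.2,0,0,0,90],[-8.4,0.2,0,0,0,90],[-8.4,0.2,0,0,0,90],[-8.4,0.2,0,0,0,90],[-8.4,0.2,0,0,0,90]]], "fingers": 0.6}}

```text
clock: 19.4
tool_pos: [0.4408, 0.1566, 0.1685]
orientation: [180.0, -0.1, -139.0]
force: [0.1, -0.5, 0.2]
opening: 0.0523
gripper_force: 0.0
```

Run:
```python
from h import *
go(.4422,.1577,.17,-173.2)
```

```text
row [-0.17 -0.01 -0.15] [-0.  -0.1 34.2]
```

{"name": "send_rows", "arguments": {"plan": [[[-0.1,0,0,0,0,32],[-0.1,0,0,0,0,32],[-0.1,0,0,0,0,32],[-0.1,0,0,0,0,32],[-0.1,0,0,0,0,32],[-0.1,0,0,0,0,32],[-0.1,0,0,0,0,32]]]}}

```text
clock: 19.98
tool_pos: [0.4417, 0.1573, 0.1688]
orientation: [-180.0, -0.1, -170.5]
force: [-0.3, -0.0, 0.0]
opening: 0.0523
gripper_force: 0.0
```

Run:
```python
from h import *
go(.4422,.1577,.0845,-173.2)
```

```text
row [-0.07  0.04  8.43] [-0.  -0.1  2.7]
```

{"name": "send_rows", "arguments": {"plan": [[[-0.1,0,2,0,0,2.5],[-0.1,0,4,0,0,2.5],[-0.1,0,6,0,0,2.5],[-0.1,0,8,0,0,2.5],[-0.1,0,8.4,0,0,2.5],[-0.1,0,8.4,0,0,2.5]]]}}

```text
clock: 20.48
tool_pos: [0.4422, 0.157, 0.0844]
orientation: [-179.9, -0.2, -173.1]
force: [-0.5, -0.0, 0.2]
opening: 0.0527
gripper_force: 0.0
```

{"name": "send_rows", "arguments": {"plan": [[[0,0,0,0,0,0],[0,0,0,0,0,0],[0,0,0,0,0,0],[0,0,0,0,0,0],[0,0,0,0,0,0],[0,0,0,0,0,0],[0,0,0,0,0,0]]], "fingers": 0.28}}

```text
clock: 21.07
tool_pos: [0.4431, 0.1578, 0.0859]
orientation: [180.0, 0.0, -173.2]
force: [-0.2, -0.1, -0.3]
opening: 0.025
gripper_force: 0.0
```

{"name": "send_rows", "arguments": {"plan": [[[0,-0.1,0,0,0,0],[0,-0.2,0,0,0,0],[0,-0.3,0,0,0,0],[0,-0.4,0,0,0,0],[0,-0.5,0,0,0,0],[0,-0.6,0,0,0,0],[0,-0.7,0,0,0,0],[0,-0.8,0,0,0,0]]]}}

```text
clock: 21.73
tool_pos: [0.444, 0.1514, 0.0857]
orientation: [179.8, 0.0, -173.2]
force: [-5.8, 9.2, 1.0]
opening: 0.0246
gripper_force: 5.0
```

{"name": "send_rows", "arguments": {"plan": [[[0,-0.1,0,0,0,0],[0,-0.2,0,0,0,0],[0,-0.3,0,0,0,0],[0,-0.4,0,0,0,0],[0,-0.5,0,0,0,0]]]}}

```text
clock: 22.15
tool_pos: [0.4446, 0.1464, 0.0857]
orientation: [179.9, 0.0, -173.2]
force: [-6.0, 9.2, -0.4]
opening: 0.0248
gripper_force: 5.0
```

{"name": "send_rows", "arguments": {"plan": [[[0,-0.08,0,0,0,0],[0,-0.16,0,0,0,0],[0,-0.24,0,0,0,0],[0,-0.32,0,0,0,0],[0,-0.4,0,0,0,0]]]}}

```text
clock: 22.57
tool_pos: [0.445, 0.142, 0.0857]
orientation: [179.9, 0.0, -173.2]
force: [-3.7, 5.6, 0.3]
opening: 0.0244
gripper_force: 3.1
```

{"name": "send_rows", "arguments": {"plan": [[[0,-0.05,0,0,0,0],[0,-0.1,0,0,0,0],[0,-0.15,0,0,0,0],[0,-0.2,0,0,0,0]]]}}

```text
clock: 22.9
tool_pos: [0.4453, 0.1387, 0.0856]
orientation: [-180.0, -0.0, -173.1]
force: [-0.1, -0.3, 0.7]
opening: 0.0248
gripper_force: 0.0
```

{"name": "send_rows", "arguments": {"plan": [[[0,-0.05,0,0,0,0],[0,-0.1,0,0,0,0],[0,-0.15,0,0,0,0],[0,-0.2,0,0,0,0]]]}}

```text
clock: 23.23
tool_pos: [0.4455, 0.137, 0.0856]
orientation: [180.0, -0.0, -173.2]
force: [-1.1, 2.2, -0.7]
opening: 0.0248
gripper_force: 1.7
```

{"name": "send_rows", "arguments": {"plan": [[[0,-0.05,0,0,0,0],[0,-0.1,0,0,0,0],[0,-0.1,0,0,0,0]]]}}

```text
clock: 23.48
tool_pos: [0.4456, 0.1359, 0.0856]
orientation: [180.0, -0.0, -173.2]
force: [-1.0, 2.9, -0.4]
opening: 0.0243
gripper_force: 1.5
```

Run:
```python
from h import *
import cv2
s=ctrl.snapshot("side")["img"][190:270,265:345,::-1];cv2.imwrite("pics/s6.png",cv2.resize(s,None,fx=7,fy=7,interpolation=2))
```

```text
(no output)
```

View pics/s6.png

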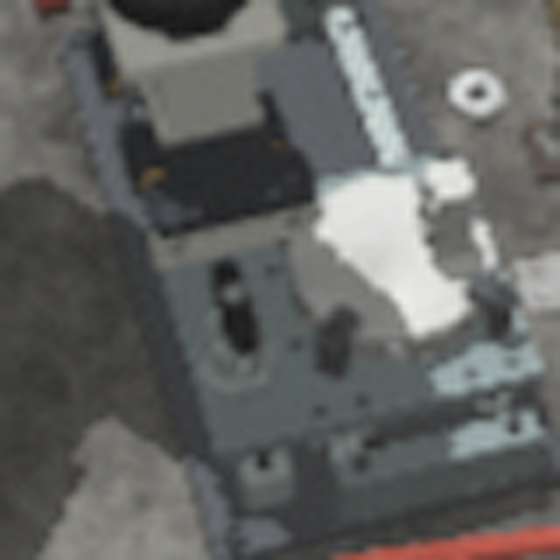

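The bar, at crop (235,305), looks lower. Whether the plunger is fully home isn't clear, so I'll keep feeling for it.

{"name": "send_rows", "arguments": {"plan": [[[0,-0.05,0,0,0,0],[0,-0.1,0,0,0,0],[0,-0.1,0,0,0,0]]]}}

```text
clock: 23.78
tool_pos: [0.4458, 0.1351, 0.0856]
orientation: [180.0, 0.0, -173.2]
force: [-1.9, 3.5, -1.1]
opening: 0.0247
gripper_force: 2.3
```

{"name": "send_rows", "arguments": {"plan": [[[0,-0.04,0,0,0,0],[0,-0.08,0,0,0,0],[0,-0.08,0,0,0,0]]]}}

```text
clock: 24.03
tool_pos: [0.4458, 0.1348, 0.0856]
orientation: [179.9, 0.0, -173.2]
force: [-4.1, 8.1, -1.3]
opening: 0.0246
gripper_force: 3.8
```

{"name": "send_rows", "arguments": {"plan": [[[0,-0.04,0,0,0,0],[0,-0.08,0,0,0,0],[0,-0.08,0,0,0,0]]]}}

```text
clock: 24.28
tool_pos: [0.4459, 0.1346, 0.0856]
orientation: [179.9, 0.0, -173.2]
force: [-6.0, 10.8, -1.1]
opening: 0.0245
gripper_force: 5.5
```

{"name": "send_rows", "arguments": {"plan": [[[0,-0.03,0,0,0,0],[0,-0.06,0,0,0,0],[0,-0.06,0,0,0,0]]]}}

```text
clock: 24.53
tool_pos: [0.446, 0.1345, 0.0856]
orientation: [179.8, 0.0, -173.2]
force: [-6.0, 13.9, -1.4]
opening: 0.0242
gripper_force: 6.8
```

{"name": "send_rows", "arguments": {"plan": [[[0,0.1,0,0,0,0],[0,0.2,0,0,0,0],[0,0.3,0,0,0,0],[0,0.35,0,0,0,0],[0,0.35,0,0,0,0]]]}}

```text
clock: 24.95
tool_pos: [0.4457, 0.1359, 0.0857]
orientation: [-180.0, -0.0, -173.2]
force: [-0.4, -0.2, -0.3]
opening: 0.0245
gripper_force: 0.0
```

{"name": "send_rows", "arguments": {"plan": [[[0,0,0,0,0,0],[0,0,0,0,0,0],[0,0,0,0,0,0],[0,0,0,0,0,0]]], "fingers": 0.6}}

```text
clock: 25.28
tool_pos: [0.4457, 0.1361, 0.0857]
orientation: [-180.0, -0.0, -173.2]
force: [-0.6, -0.3, 0.6]
opening: 0.0459
gripper_force: 0.0
```

{"name": "send_rows", "arguments": {"plan": [[[0,0,-3,0,0,0],[0,0,-6,0,0,0],[0,0,-9,0,0,0],[0,0,-12,0,0,0],[0,4,-16,0,0,0],[0,8,-16,0,0,0],[0,8,-16,0,0,0],[0,8,-16,0,0,0]]]}}

```text
clock: 25.95
tool_pos: [0.4363, 0.2182, 0.2466]
orientation: [179.9, 0.1, -173.0]
force: [-0.4, -0.4, -0.3]
opening: 0.0529
gripper_force: 0.0
```

Run:
```python
from h import *
import cv2
a=ctrl.snapshot("side")["img"][185:265,265:345,::-1]
b=cv2.imread("pics/side0.png")[165:245,240:320]  # start, lift 0
c=ctrl.snapshot("top")["img"][190:250,265:345,::-1]
f=lambda i:cv2.resize(i,(390,390 if i.shape[0]==80 else 292),interpolation=2)
d=np.zeros((0,0))
cv2.imwrite("pics/s7.png",np.hstack([f(a),f(b)]));cv2.imwrite("pics/t7.png",f(c))
```

```text
(no output)
```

View pics/s7.png

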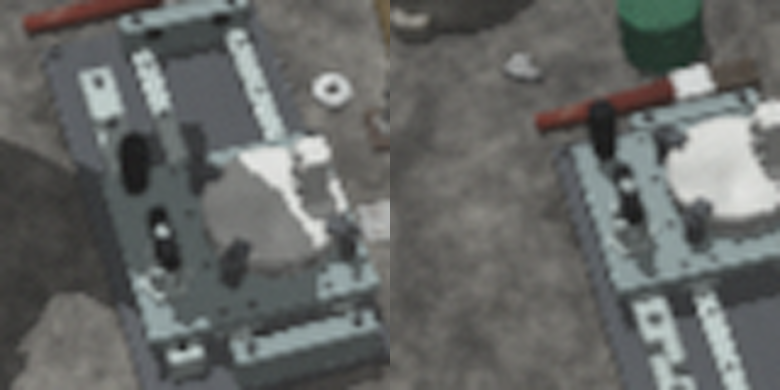

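Run:
```python
from h import *
def pr(p):
    f,cx,cy=K["side"];q=P["side"][:,:3].T@(np.array(p)-P["side"][:,3]);return (f*q[0]/q[2]+cx,f*q[1]/q[2]+cy)
print("start home",pr((.439,.1847,.114)),"seen 288.6,202.9")
for z in(.114,.1225):print(z,pr((.4549,.0522,z)))
print("seen 298.2,232.2; handle start",pr((.4289,.2694,.11)),"now",pr((.4448,.1368,.11)),"seen",265+134/4.875,185+138/4.875,"start seen",240+210/4.875,165+107/4.875)
```

```text
start home (np.float64(288.8320986334654), np.float64(202.95737337035928)) seen 288.6,202.9
0.114 (np.float64(298.6163537568706), np.float64(231.70434545116325))
0.1225 (np.float64(298.53025754009195), np.float64(230.19780292636344))
seen 298.2,232.2; handle start (np.float64(283.23913259642416), np.float64(187.004324434486)) now (np.float64(292.3013173679631), np.float64(213.6687631926588)) seen 292.4871794871795 213.30769230769232 start seen 283.0769230769231 186.94871794871796
```

Run:
```python
from h import *
go(.4549,.0522,.15,-173.2)
```

```text
row [  0.05 -16.46   9.53] [-0.  -0.   0.1]
```

{"name": "send_rows", "arguments": {"plan": [[[0,-4,0,0,0,0],[0,-8,0,0,0,0],[0,-12,0,0,0,0],[0,-16.7,0,0,0,0],[0,-16.7,4,0,0,0],[0,-16.7,8,0,0,0],[0,-16.7,9.6,0,0,0],[0,-16.7,9.6,0,0,0]]], "fingers": 0}}

```text
clock: 26.72
tool_pos: [0.4527, 0.047, 0.1454]
orientation: [-179.9, -0.5, -173.3]
force: [-0.1, -0.3, -0.1]
opening: 0.0052
gripper_force: 0.0
```

{"name": "send_rows", "arguments": {"plan": [[[0,0,0,0,0,0],[0,0,0,0,0,0],[0,0,0,0,0,0],[0,0,0,0,0,0]]]}}

```text
clock: 27.05
tool_pos: [0.4568, 0.0504, 0.151]
orientation: [180.0, 0.1, -173.1]
force: [-0.9, -0.4, 0.7]
opening: 0.0004
gripper_force: 0.0
```

Descend to z ≈ 0.119 (a nose still on the strip would touch at about 0.1225).

{"name": "send_rows", "arguments": {"plan": [[[0,0,1,0,0,0],[0,0,2,0,0,0],[0,0,2.5,0,0,0],[0,0,2.8,0,0,0],[0,0,3.0,0,0,0],[0,0,3.2,0,0,0],[0,0,3.2,0,0,0]]]}}

```text
clock: 27.63
tool_pos: [0.4561, 0.0499, 0.1177]
orientation: [180.0, 0.0, -173.2]
force: [0.1, -0.4, -0.3]
opening: 0.0006
gripper_force: 0.0
```

{"name": "send_rows", "arguments": {"plan": [[[0,0,0.1,0,0,0],[0,0,0.2,0,0,0],[0,0,0.3,0,0,0],[0,0,0.4,0,0,0],[0,0,0.45,0,0,0]]]}}

```text
clock: 28.05
tool_pos: [0.4565, 0.0498, 0.114]
orientation: [-180.0, 0.0, -173.1]
force: [-6.1, -0.1, 13.9]
opening: 0.0003
gripper_force: 7.0
```

Contact at 0.114 m, so the plunger is fully home. Retreat.

{"name": "send_rows", "arguments": {"plan": [[[0,0,-1,0,0,0],[0,0,-3,0,0,0],[0,0,-7,0,0,0],[0,0,-11,0,0,0],[0,0,-14,0,0,0],[0,0,-14,0,0,0],[0,0,-14,0,0,0],[0,0,-14,0,0,0]]]}}

```text
clock: 28.72
tool_pos: [0.4556, 0.0498, 0.2528]
orientation: [180.0, -0.0, -173.2]
force: [-0.7, -0.6, -0.6]
opening: 0.0005
gripper_force: 0.0
```

```bash
python3 -c "
from plant import ctrl
print(ctrl.close_job())"
```

```text
the job is handed in; nothing more can be done
None
```

The carriage is locked in the last hole at about 0.133 m travel: it held against about 15 N, touching the T-grip's top at 0.114 m showed the plunger fully home, and I handed the job in at 28.7 s with the arm clear; no verdict came back.

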